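# Find the solid brass weight and hold it ready over the book press

### The job

The two look-alike turned brass weights lying at the front of the bench have been knocked over (ignore the third one standing at the back); one is solid and clearly heavier, the other is hollow. Take them one at a time: lift the weight well clear of the bench to feel how heavy it is, stand it upright on the grey stone slab and let go of it, and only then do the other. With both standing there, pick up the heavier one again and finish holding it still and upright in the gripper, ball up, over the middle of the book between its pressing boards, a few centimetres above it without touching; leave the lighter weight standing on the slab and the loose dye bottle, wax cake and thread spool beside the work where they are.

Things in the scene. Friction and masses are not known exactly. Their poses are not given: they have to be found in the camera images.
- weight_p: One of two outwardly identical turned brass weights, 90 mm tall: round foot 58 mm across, 27 mm high, tapering to a waisted stem 22 to 28 mm thick (27 to 61 mm up), ball 32 mm across on top. Origin at the centre of the foot's underside, +z along the axis to the ball. Starts lying on its side on foot rim and ball, ball roughly towards the robot. Centre of mass 31 mm from the underside
- weight_p_ball (a point): centre of the ball of weight_p, 75 mm from the underside along its axis
- weight_q: The other brass weight, same shape and axes, also lying. One of the two weighs 0.33 to 0.39 kg, the other 0.59 to 0.70 kg; which one cannot be seen, and their places vary. On its foot a weight rocks back upright by itself from a lean of up to about 30 degrees
- weight_q_ball (a point): centre of the ball of weight_q, 75 mm from the underside along its axis
- book: small book lying flat between two wooden pressing boards, fixed on the bench; boards 172 mm (its x) by 152 mm (its y), upper board's top 35 mm above the bench. Origin on the bench under the middle of the boards, z up
- dye_bottle: small brown screw-cap dye bottle, 42 mm across, 62 mm tall, standing loose; bystander. Origin at the centre of its underside
- wax_cake: yellow beeswax cake, 34 x 50 x 20 mm, loose; bystander. Origin at the centre of its underside
- thread_spool: standing spool of tan thread, 40 mm across, 36 mm tall, loose; bystander. Its origin is on its underside, about 16 mm off the spool's axis, towards the loose thread end
- slab: flat grey stone work slab, 230 mm (its x) by 130 mm (its y), 20 mm thick, fixed on the bench. Origin on the bench under its middle, z up; its top is 20 mm above the bench
There are look-alikes about, which are no part of the job. Leave any purple look-alike of the weight_p alone. What is shaped like the weight_q but turquoise is not meant.

How it is judged:
By the outcome, as a careful person would: the job done as asked, in the order asked, and still so for the second after the job is handed in, while the arm keeps its last pose, push and grip.
It also fails if it takes over 72 s, if anything falls off the work surface, if the arm or the gripper's body presses on something with over 40 N, if the wrist force passes 120 N, or if a joint passes its speed limit or range.

### The arm

A 6-joint arm with a two-finger parallel gripper is mounted at the origin on a cart in front of the work surface, level with it; the furniture and walls round the work are solid. World frame = base frame: x ahead of the robot, y to its left, z up, the work surface at z = 0. Lengths are in m, angles in rad, forces in N, time in s.
With the tool pointing down it reaches from about 0.275 to 0.85 m from the base axis. Payload 19 kg.
Tool frame: the origin (TCP) lies at the very end of the fingers, on their centre line; the grasp point (between the pads) lies 19 mm behind it; z points along the fingers, y is the line along which they close (so a half turn about z gives the same grasp; the last joint's range is limited). The gripper opens to 85 mm and grips with 20 to 120 N. Pads are 22 mm wide; open, the fingers measure 114 mm over their backs; the gripper's body (76 mm by 85 mm) begins 54 mm behind the grasp point. The pads swing forward as they close: fully open they stand 13 mm farther back than shut.
Start: joints at [1.209, 0.15, 1.437, -0, 1.554, -0.134], TCP at [0.13, 0.56, 0.231] pointing down, gripper open.
Joint ranges: [-2.8, 2.8], [-0.68, 2.1], [0.12, 2.68], [-1.39, 4.53], [0.16, 2.79], [-2.81, 2.81]. Speed limits (rad/s): [1.89, 1.89, 2.22, 3.01, 3.01, 3.01].

### API

Orientations are given as a unit quaternion [x, y, z, w].
In Python, from bench import r, viewer gives the robot as it stands. Calls block until the motion is done:
- r.reach(position, orientation): joint-space move of the TCP to a pose.
- r.move_l(position, ori=None, max_speed=0.15, force_limit=None): straight line of the TCP; ori=None keeps the orientation; max_speed is the mean speed in m/s. With force_limit (N) it stops when the force on the tool has changed by that much, and returns True; else False.
- r.set_joints(angles): joint-space move.
- r.set_gripper(opening, newtons=None): finger opening in m; newtons is the grip in N (None keeps the last); returns when the fingers have stopped.
- r.hold(seconds).
- r.solve_ik(position, orientation): joint angles nearest the present ones, or None.
- viewer.capture(name): name is "scene" or "top" or "wrist"; returns the picture (400x640x3 uint8, red, green, blue); there is no depth.
- viewer.camera_params(name): a dict with "fx", "fy", "cx", "cy" (pixels), "world_from_camera" (4x4, takes a point from camera to world coordinates); the wrist camera has in their place "tool_from_camera" (4x4, takes a point from camera to tool coordinates, whose origin is the TCP and whose axes are the flange's). Camera axes: x right, y down, z forward; pixel columns grow to the right and rows downward; lengths in m; the calibration is good to about 2 mm. A picture is of the moment at which its call begins: read the wrist's pose just before it. camera_params takes no time and is no camera call.
A pose or a line that the arm cannot do raises r.PlanningError and nothing moves.
- r.close_job(): hands the job in; it is judged then, once.
Readings, each from a call of its own:
- r.read_clock(): time.
- r.read_joints(): joint angles.
- r.read_qd(): joint speeds.
- r.read_joint_efforts(): joint torques, N m.
- r.read_tool_pos(): TCP position.
- r.read_orientation(): TCP orientation.
- r.read_force(): force on the tool from outside, world axes, zero at the start.
- r.read_moment(): the same for the moment, N m.
- r.read_width(): finger opening in m.
- r.read_grip_force(): force on a finger pad.
Only numpy, scipy, OpenCV 4.12 (cv2) and the standard library are available. Lean on these libraries where they do the work, as an engineer would, in place of code of your own. Each camera call takes 0.05 s, during which the arm holds its last target. There are 200 camera calls.

## Working session

There is one attempt and no reset: what is moved stays moved. The work goes in short steps, each a Python script; the robot and the scene stay as the last script left them, time stands still between calls to the robot, and variables do not carry over. Pictures are saved under pics/ and viewed, at most 10 in all, crops included, and the job is handed in when it is done.

```bash
ls; mkdir -p pics; python3 - <<'E'
from bench import r, viewer
import cv2,numpy as np
np.set_printoptions(precision=4,suppress=True)
for n in ("top","scene"):
    im=viewer.capture(n); cv2.imwrite(f"pics/{n}0.png",im[:,:,::-1])
    p=viewer.camera_params(n); print(n,p)
print(viewer.camera_params("wrist"),r.read_orientation(),r.read_clock())
E
```

```text
pics
top {'fx': 474.49836590854466, 'fy': 474.49836590854466, 'cx': 323.1522747424282, 'cy': 200.8164761982314, 'world_from_camera': array([[ 0.015 , -0.9844,  0.1751,  0.3666],
       [-0.9997, -0.0177, -0.014 ,  0.075 ],
       [ 0.0169, -0.1748, -0.9845,  1.1637],
       [ 0.    ,  0.    ,  0.    ,  1.    ]])}
scene {'fx': 497.729533851494, 'fy': 497.729533851494, 'cx': 317.15576194937375, 'cy': 201.7387185560565, 'world_from_camera': array([[ 0.539 , -0.5555,  0.6331, -0.4   ],
       [-0.8423, -0.351 ,  0.4091, -0.5627],
       [-0.005 , -0.7538, -0.6571,  1.0571],
       [ 0.    ,  0.    ,  0.    ,  1.    ]])}
{'fx': 343.0497106933406, 'fy': 343.0497106933406, 'cx': 321.64984561890924, 'cy': 195.88997188570178, 'tool_from_camera': array([[-0.0003, -0.9627, -0.2705,  0.0696],
       [ 1.    , -0.0003,  0.0001,  0.0003],
       [-0.0002, -0.2705,  0.9627, -0.1425],
       [ 0.    ,  0.    ,  0.    ,  1.    ]])} [ 0.1137  0.9935 -0.0005 -0.0001] 0.1
```

View pics/top0.png

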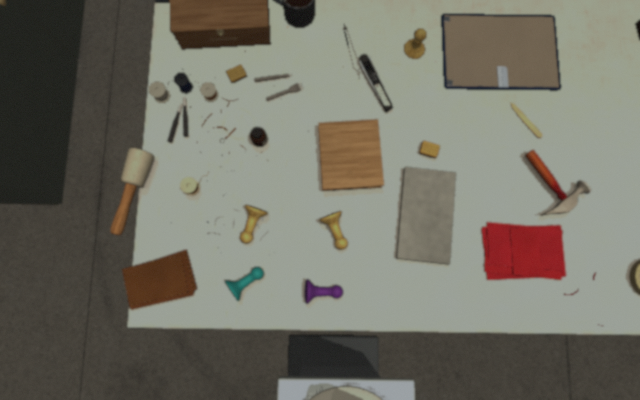

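View pics/scene0.png

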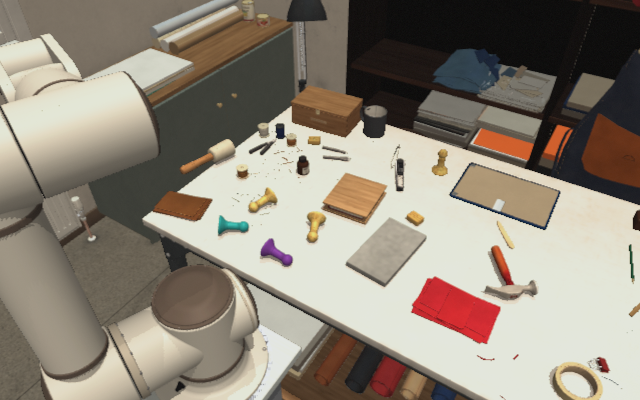

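The top view shows the brass weights lying at about (252,224) and (335,230), with their balls at the lower end. The slab is at (427,215) and the book boards at (350,155). The turquoise and purple look-alikes are at (245,282) and (322,291), the third weight stands at (416,43), and the wax is at (429,149). The scene view agrees.

```bash
cat > h.py <<'E'
from bench import r, viewer
import cv2,numpy as np
from scipy.spatial.transform import Rotation as R
np.set_printoptions(precision=4,suppress=True)
def cast(px,z,p,T=None):
    T=p["world_from_camera"] if T is None else T
    px=np.atleast_2d(px).astype(float)
    d=np.c_[(px[:,0]-p["cx"])/p["fx"],(px[:,1]-p["cy"])/p["fy"],np.ones(len(px))]@T[:3,:3].T
    o=T[:3,3]; return o+d*((z-o[2])/d[:,2])[:,None]
def comps(mask,amin):
    n,l,s,c=cv2.connectedComponentsWithStats(mask.astype(np.uint8),connectivity=8)
    return [(c[i],l==i) for i in range(1,n) if s[i,4]>amin]
def gold(im):
    h=cv2.cvtColor(im,cv2.COLOR_RGB2HSV); return cv2.inRange(h,(14,75,60),(32,255,255))>0
def weight(m,p,T=None):
    """ball centre, d (horizontal foot->ball), length, widths at foot/ball ends"""
    v,u=np.nonzero(m); P=cast(np.c_[u,v],0.02,p,T)[:,:2]; c=P.mean(0)
    d=np.linalg.svd(P-c,full_matrices=False)[2][0]; n=np.array([-d[1],d[0]])
    s=(P-c)@d; w=(P-c)@n
    e=lambda q:np.ptp(w[q])
    if e(s>s.max()-.03)>e(s<s.min()+.03): d,n,s,w=-d,-n,-s,-w
    q=s>s.max()-.03; f=s<s.min()+.03
    wb=(w[q].max()+w[q].min())/2; wf=(w[f].max()+w[f].min())/2
    ball=c+d*(s.max()-.016)+n*wb; foot=c+d*(s.min()+.012)+n*wf
    dd=(ball-foot)/np.linalg.norm(ball-foot)
    return ball,dd,np.ptp(s),e(f),e(q)
def pose(zdir,xdir):
    z=np.array(zdir,float);z/=np.linalg.norm(z);x=np.array(xdir,float);x-=z*(x@z);x/=np.linalg.norm(x)
    return np.c_[x,np.cross(z,x),z]
quat=lambda M:R.from_matrix(M).as_quat()
E
python3 - <<'E'
from h import *
im=cv2.cvtColor(cv2.imread("pics/top0.png"),cv2.COLOR_BGR2RGB);p=viewer.camera_params("top")
for c,m in comps(gold(im),60):
    if 160<c[0]<470 and 40<c[1]<260: print("gold",c,m.sum(), weight(m,p) if 200<c[1] else cast(c,.01,p))
h=cv2.cvtColor(im,cv2.COLOR_RGB2HSV)
print(h[215,427],h[155,350],h[300,300],h[136,258])
for nm,(u,v),z,t in (("slab",(427,215),.02,(6,14,14)),("book",(350,155),.035,(5,30,30))):
    k=cv2.GaussianBlur(h,(5,5),0); f=np.zeros((402,642),np.uint8)
    cv2.floodFill(k,f,(u,v),0,tuple(map(float,t)),tuple(map(float,t)),4|cv2.FLOODFILL_FIXED_RANGE|cv2.FLOODFILL_MASK_ONLY|(1<<8))
    m=f[1:-1,1:-1]; v_,u_=np.nonzero(m); P=cast(np.c_[u_,v_],z,p)[:,:2]
    print(nm,cv2.minAreaRect(P.astype(np.float32)),P.mean(0))
E
```

```text
gold [415.5584  44.8341] 428 [[ 0.9932 -0.1784  0.01  ]]
gold [236.0381  73.1143] 210 [[0.9031 0.2889 0.01  ]]
gold [349.9796 154.7982] 4117 [[ 0.6906 -0.0071  0.01  ]]
gold [429.1   148.904] 250 [[ 0.71   -0.2073  0.01  ]]
gold [250.8614 222.9568] 440 (array([0.4805, 0.2426]), array([-0.9563,  0.2922]), np.float64(0.08816229035326278), np.float64(0.05499625878640632), np.float64(0.030650228335195907))
gold [335.3021 229.3753] 437 (array([0.4694, 0.0154]), array([-0.9247, -0.3806]), np.float64(0.08883266461767547), np.float64(0.052631629430852755), np.float64(0.029669087853783617))
[ 25  38 122] [ 16 130 137] [ 47  14 160] [30 38 27]
slab ((0.5391917824745178, -0.19359853863716125), (0.12833157181739807, 0.2306787073612213), 84.21238708496094) [ 0.5368 -0.1943]
book ((0.6849730014801025, -0.005080133676528931), (0.16815443336963654, 0.1466527134180069), 4.701632499694824) [ 0.6838 -0.0052]
```

```bash
cat >> h.py <<'E'
UP=np.array([0,0,1.]); TILT=np.radians(9.7); TG=np.radians(30); SG=.045  # lying tilt, tool tilt, grip station on axis
def axis3(d): return np.r_[np.cos(TILT)*d,-np.sin(TILT)]
def grasp(ball,d,sgn,tg=TG):
    d3=np.r_[d,0]; z=-np.sin(tg)*d3-np.cos(tg)*UP
    M=pose(z,sgn*d3); a=axis3(d)
    g=np.r_[ball,.016]-a*(.075-SG)          # point on axis to grip
    return g,M,M.T@a
def upright(az,at):
    """tool rotation with weight axis (tool coords at, in tool x-z plane) up, tool z azimuth az"""
    h=np.array([np.cos(az),np.sin(az),0]); B=np.c_[UP,np.cross(UP,h),h]
    zt=np.array([0,0,1.]); ht=zt-at*(zt@at); ht/=np.linalg.norm(ht)
    return B@np.c_[at,np.cross(at,ht),ht].T
SLAB=np.array([.539,-.194]); SX=np.array([np.cos(np.radians(-5.8)),np.sin(np.radians(-5.8))]); BOOK=np.array([.685,-.0055])
WA=(np.array([.4805,.2426]),np.array([-.9563,.2922])); WB=(np.array([.4694,.0154]),np.array([-.9247,-.3806]))
E
python3 - <<'E'
from h import *
print(r.read_joints())
for n,W in (("A",WA),("B",WB)):
  for s in (1,-1):
    g,M,at=grasp(*W,s); tcp=g+.019*M[:,2]
    print(n,s,"grasp",tcp,r.solve_ik(tcp,quat(M)))
    for spot in (.06,-.05):
      for az in (0,-.4,-.8,-1.57,1.57,.5):
        U=upright(az,at); P=np.r_[SLAB+SX*spot,.02+SG]+.019*U[:,2]
        print("   ",spot,az,r.solve_ik(P,quat(U)))
print(U@at,U[:,2])
E
```

```text
[ 1.209   0.1509  1.438   0.      1.5538 -0.134 ]
A 1 grasp [0.5179 0.2312 0.0046] [ 0.4847  0.1794  2.009  -0.613   0.6585 -0.3535]
    0.06 0 [-0.775   0.2851  2.2422  2.0579  0.837  -0.9967]
    0.06 -0.4 [-0.4816  0.2503  2.2964  3.0105  0.6247 -1.4926]
    0.06 -0.8 [-0.1827  0.3244  2.1789  4.0685  0.7462 -2.1037]
    0.06 -1.57 [ 0.013   0.605   1.6884 -1.2927  1.3481 -2.4481]
    0.06 1.57 [-0.7807  0.8604  1.2113  0.821   1.9953 -0.817 ]
    0.06 0.5 [-0.9265  0.4398  1.9838  1.4352  1.2132 -0.8025]
    -0.05 0 [-1.025   0.1434  2.4508  1.8561  0.9889 -1.0093]
    -0.05 -0.4 [-0.6568  0.0764  2.5358  2.768   0.7113 -1.373 ]
    -0.05 -0.8 [-0.2144  0.1642  2.4224  3.9638  0.786  -1.995 ]
    -0.05 -1.57 [ 0.0385  0.4583  1.9516 -1.3021  1.3341 -2.3279]
    -0.05 1.57 [-0.8824  0.7166  1.482   0.7015  1.9628 -0.9802]
    -0.05 0.5 [-1.1277  0.3294  2.1707  1.3096  1.3222 -0.9067]
A -1 grasp [0.5179 0.2312 0.0046] [ 0.4847  0.1794  2.009  -0.613   0.6585  2.7881]
    0.06 0 [-0.775   0.2851  2.2422  2.0579  0.837   2.1449]
    0.06 -0.4 [-0.4816  0.2503  2.2964  3.0105  0.6247
[... 1707 characters left out ...]
649 ]
    0.06 -0.8 [-0.1827  0.3244  2.1789  4.0685  0.7462  1.0379]
    0.06 -1.57 [ 0.013   0.605   1.6884 -1.2927  1.3481  0.6935]
    0.06 1.57 [-0.7807  0.8604  1.2113  0.821   1.9953  2.3245]
    0.06 0.5 [-0.9265  0.4398  1.9838  1.4352  1.2132  2.3392]
    -0.05 0 [-1.025   0.1434  2.4508  1.8561  0.9889  2.1323]
    -0.05 -0.4 [-0.6568  0.0763  2.5358  2.768   0.7112  1.7686]
    -0.05 -0.8 [-0.2144  0.1642  2.4224  3.9638  0.786   1.1466]
    -0.05 -1.57 [ 0.0385  0.4583  1.9516 -1.3021  1.3341  0.8137]
    -0.05 1.57 [-0.8824  0.7166  1.4821  0.7015  1.9628  2.1614]
    -0.05 0.5 [-1.1277  0.3294  2.1707  1.3096  1.3222  2.2349]
[-0.     -0.      0.9999] [ 0.8231  0.4497 -0.3469]
```

```bash
cat >> h.py <<'E'
OFF=.0155
def wrist_look(name):
    p=viewer.camera_params("wrist"); T=np.eye(4); T[:3,:3]=R.from_quat(r.read_orientation()).as_matrix(); T[:3,3]=r.read_tool_pos()
    im=viewer.capture("wrist"); cv2.imwrite(f"pics/{name}.png",im[:,:,::-1]); return im,p,T@p["tool_from_camera"]
def look_weight(name,W,sgn):
    g,M,at=grasp(*W,sgn); r.reach(g+(OFF-.12)*M[:,2],quat(M))
    im,p,T=wrist_look(name)
    for c,m in comps(gold(im),800): print(name,c,m.sum(),cast(c,.02,p,T),*weight(m,p,T))
    print(r.read_clock(),r.read_force())
E
python3 - <<'E'
from h import *
look_weight("wA",WA,1)
E
```

```text
wA [320.9619 201.3922] 5721 [[0.5161 0.2323 0.02  ]] [0.4698 0.2482] [-0.9472  0.3207] 0.14161302488134916 0.0601764017125626 0.03145783415420688
wA [ 89.4507 240.9239] 5465 [[0.5049 0.0245 0.02  ]] [0.4566 0.0253] [-0.9279  0.3727] 0.18311316961969487 0.051167836304879505 0.048241166760501594
wA [226.7119 341.9299] 1312 [[0.7411 0.0312 0.02  ]] [0.6807 0.0424] [-0.9846  0.1746] 0.14762294506354165 0.05854003681588236 0.026790657520899108
1.8333 [ 0.7159 -0.8011 -0.0834]
```

View pics/wA.png

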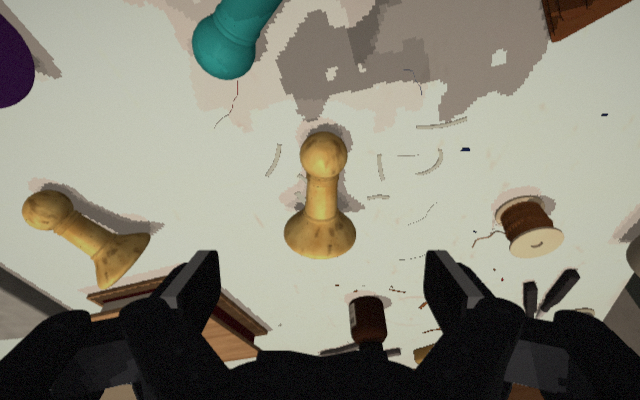

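Wrist view: weight A is centred between the fingers, with the ball at about (324,155), the stem at (322,198) and the foot's lower edge at (320,257). It is free to grasp.

```bash
cat >> h.py <<'E'
def pick(W,sgn,lift=.16):
    g,M,at=grasp(*W,sgn); q=quat(M); t=g+OFF*M[:,2]
    print("tcp goal",t,"contact",r.move_l(t,q,.12,force_limit=12),r.read_tool_pos())
    f0=r.read_force(); r.set_gripper(.0,60); print("width",r.read_width(),"grip",r.read_grip_force())
    r.move_l(r.read_tool_pos()+[0,0,lift],None,.2); r.hold(.4)
    f=[r.read_force() for _ in range(3)]
    print("lifted F",np.mean(f,0),"ref",f0,"width",r.read_width(),"t",r.read_clock())
    return at
E
python3 - <<'E'
from h import *
p=viewer.camera_params("wrist"); T=np.eye(4); T[:3,:3]=R.from_quat(r.read_orientation()).as_matrix(); T[:3,3]=r.read_tool_pos(); T=T@p["tool_from_camera"]
ball=cast((324,155),.016,p,T)[0]; stem=cast((322,192),.022,p,T)[0]; print(ball,stem,np.linalg.norm(ball-stem))
if np.linalg.norm(ball[:2]-WA[0])<.008:
    np.save("atA.npy",pick((ball[:2],WA[1]),1))
E
```

```text
[0.4762 0.2467 0.016 ] [0.5045 0.2367 0.022 ] 0.030651125436227573
tcp goal [0.5119 0.2358 0.0076] contact False [0.512  0.2361 0.0083]
width 0.022881725934620394 grip 58.08432786958292
lifted F [-1.2148  0.4212 -4.9116] ref [-0.8358 -0.2238  0.4516] width 0.0229110784555087 t 4.9083
```

```bash
cat >> h.py <<'E'
def place(at,spot,az=np.pi/2):
    U=upright(az,at); q=quat(U); P=np.r_[SLAB+SX*spot,.02+SG]+OFF*U[:,2]
    r.reach(P+[0,0,.10],q); r.hold(.3); print("carry F",r.read_force(),r.read_width(),r.read_clock())
    r.move_l(P+[0,0,.012],q,.2)
    print("contact",r.move_l(P-[0,0,.008],q,.03,force_limit=3),"dz",r.read_tool_pos()[2]-P[2],r.read_force())
E
python3 - <<'E'
from h import *
place(np.load("atA.npy"),.055)
im=viewer.capture("scene"); cv2.imwrite("pics/s1.png",im[100:350,250:550,::-1].repeat(2,0).repeat(2,1))
E
```

```text
carry F [ 0.3186 -0.0309 -5.2847] 0.02293940462978758 7.0583
contact True dz 0.0008491687972231668 [-2.2364 -0.924   4.4096]
```

View pics/s1.png

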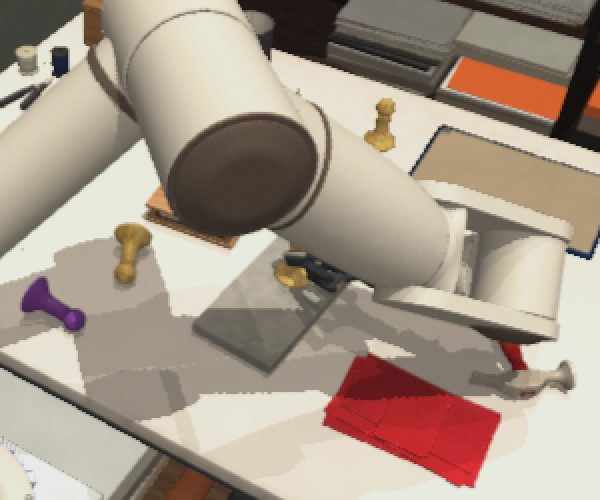

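The crop shows weight A's foot resting on the far half of the slab at about (290,275), held upright by the gripper. Contact came at the expected height, so I'll release.

```bash
cat >> h.py <<'E'
def letgo():
    r.set_gripper(.085); r.hold(.3); M=R.from_quat(r.read_orientation()).as_matrix()
    r.move_l(r.read_tool_pos()-.05*M[:,2],None,.15); r.move_l(r.read_tool_pos()+[0,0,.13],None,.25)
    print("free F",r.read_force(),r.read_clock())
E
python3 - <<'E'
from h import *
letgo()
look_weight("wB",WB,-1)
im=viewer.capture("scene"); a=im[150:300,300:500,::-1].repeat(3,0).repeat(2,1)
w=cv2.imread("pics/wB.png"); b=cv2.imread("pics/wB.png")
o=np.zeros((600,640,3),np.uint8); o[:400]=w; s=cv2.resize(im[180:290,290:450,::-1],(290,200)); o[400:,:290]=s; cv2.imwrite("pics/m2.png",o)
E
```

```text
free F [ 0.3516 -0.1678  0.0709] 10.2333
wB [438.1081  52.5514] 19642 [[ 0.648  -0.0165  0.02  ]] [0.6254 0.0582] [-0.3518  0.9361] 0.18496594955119383 0.1018228457372348 0.0922664140796704
wB [318.4856 187.5289] 5406 [[0.501  0.0314 0.02  ]] [0.466  0.0165] [-0.9199 -0.392 ] 0.09952489994690333 0.059453560272718795 0.03208761735031282
wB [626.3191 185.9643] 1711 [[ 0.5906 -0.1834  0.02  ]] [ 0.5779 -0.1835] [-0.9853 -0.171 ] 0.05868046593499349 0.023282520648854423 0.02292726454588203
11.8833 [0.1246 0.6031 0.0099]
```

View pics/m2.png

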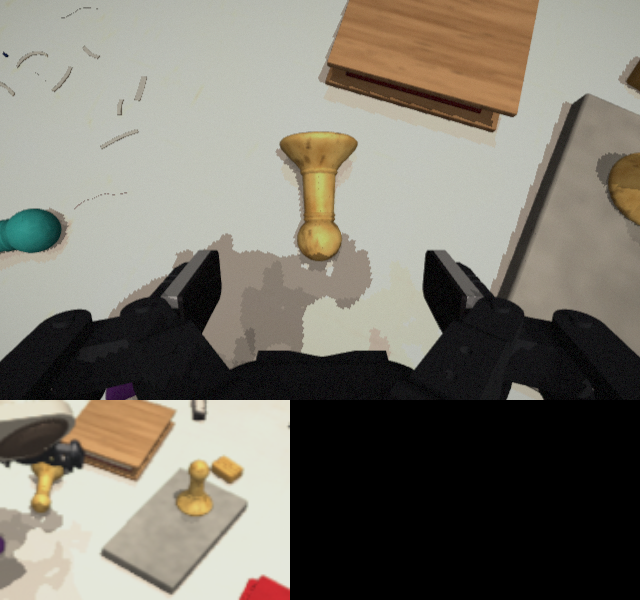

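Weight A stands upright on the slab in the inset at (197,490). Weight B is centred between the fingers, ball at about (319,240) and foot at (318,145), and it matches the top-view estimate.

```bash
python3 - <<'E'
from h import *
p=viewer.camera_params("wrist"); T=np.eye(4); T[:3,:3]=R.from_quat(r.read_orientation()).as_matrix(); T[:3,3]=r.read_tool_pos(); T=T@p["tool_from_camera"]
ball=cast((319,240),.016,p,T)[0]; print(ball)
if np.linalg.norm(ball[:2]-WB[0])<.008:
    at=pick((ball[:2],WB[1]),-1); np.save("atB.npy",at)
    if r.read_width()>.015: place(at,-.055)
E
```

```text
[0.4649 0.016  0.016 ]
tcp goal [0.4994 0.0302 0.0076] contact False [0.4995 0.03   0.0081]
width 0.02271758747317369 grip 58.19829763346206
lifted F [-0.1643  0.545  -4.4843] ref [ 0.2898 -0.3272  0.5375] width 0.023184208198370495 t 15.0083
carry F [ 0.3807 -0.1215 -3.513 ] 0.023203870363180376 16.75
contact True dz 0.0009874852711075077 [ 2.2087 -2.1093  7.549 ]
```

```bash
cat >> h.py <<'E'
def weigh(n=15):
    r.hold(.6); F=[]
    for _ in range(n): r.hold(.08); F.append(r.read_force())
    F=np.array(F); print("weigh mean",F.mean(0),"sd",F.std(0),"t",r.read_clock())
E
python3 - <<'E'
from h import *
q=r.read_orientation(); p=r.read_tool_pos()
r.move_l(p+[0,0,.08],None,.2); weigh()
r.move_l(p+[0,0,.01],None,.2); print(r.move_l(p-[0,0,.008],None,.03,force_limit=3),r.read_tool_pos()-p)
letgo(); weigh()
im=viewer.capture("scene"); cv2.imwrite("pics/s3.png",cv2.resize(im[170:300,280:460,::-1],(720,520)))
t=viewer.capture("top"); cv2.imwrite("pics/t3.png",t[:,:,::-1])
E
```

```text
weigh mean [-0.0052  0.0438 -3.4717] sd [0.4327 0.438  0.4313] t 20.2
True [ 0.0003 -0.0002 -0.    ]
free F [-0.1706  0.2304 -1.0507] 23.2083
weigh mean [-0.1592 -0.0393 -0.1508] sd [0.4308 0.6061 0.5264] t 25.0583
```

View pics/s3.png

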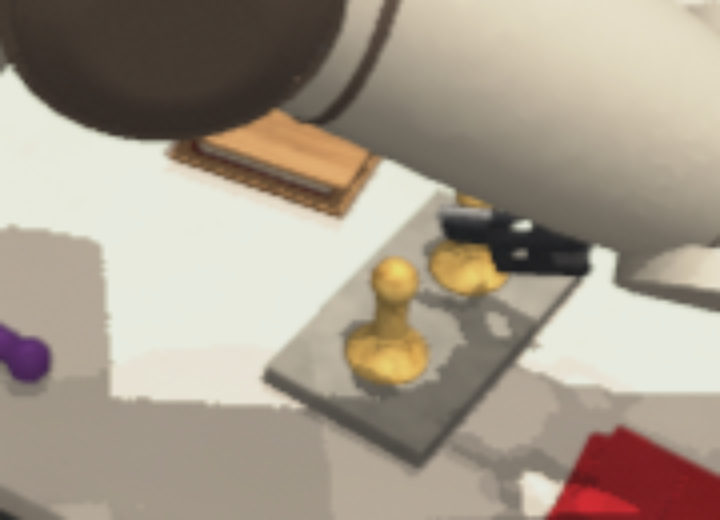

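View pics/t3.png

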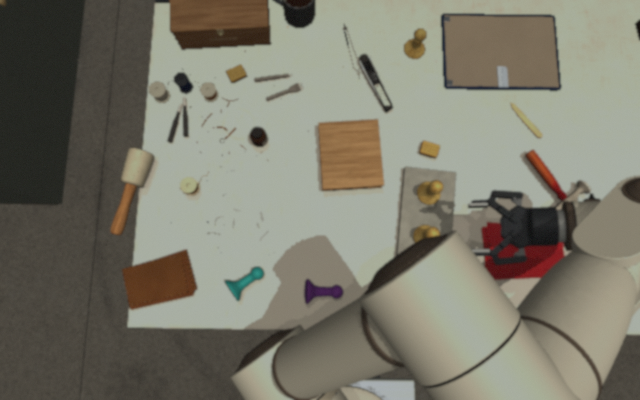

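Both weights stand on the slab, B at (390,320) and A at (465,245) in the crop, and the bystanders haven't moved. B weighs about 3.4 N, against about 5.3 N for A, so A, the far one, is heavier.

```bash
python3 - <<'E'
from h import *
tp=viewer.camera_params("top"); print("A ball from top",cast((434,186),.095,tp), "placed",SLAB+SX*.055)
r.move_l(r.read_tool_pos()+[0,0,.10],None,.25)
c=SLAB+SX*.055; M=pose((0,0,-1),(-SX[0],-SX[1],0)); q=quat(M)
r.reach([*c,.22],q)
im,p,T=wrist_look("wA2"); print(r.read_joints(),r.read_clock())
E
```

```text
A ball from top [[ 0.5961 -0.1957  0.095 ]] placed [ 0.5937 -0.1996]
[-0.4473  0.2615  1.3274  0.0001  1.5529 -1.9165] 29.575
```

View pics/wA2.png

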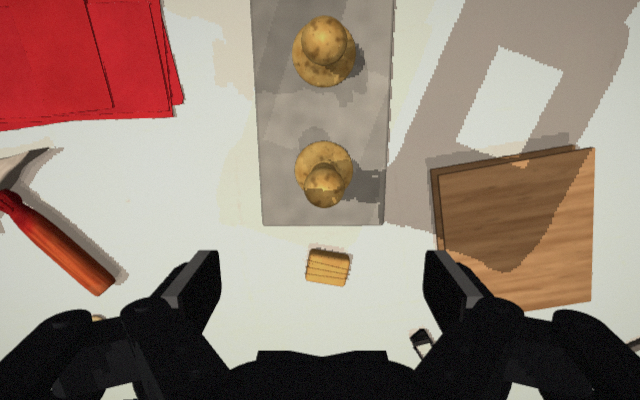

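The wrist view shows weight A upright, ball at about (324,186) and foot at (323,175), centred between the fingers. B stands at (325,45), and the wax cake is clear at (328,267).

```bash
python3 - <<'E'
from h import *
p=viewer.camera_params("wrist"); T=np.eye(4); T[:3,:3]=R.from_quat(r.read_orientation()).as_matrix(); T[:3,3]=r.read_tool_pos(); T=T@p["tool_from_camera"]
b=cast((324,186),.095,p,T)[0]; f=cast((323,174),.024,p,T)[0]; print(b,f)
c=SLAB+SX*.055
if np.linalg.norm(b[:2]-c)<.012:
    c=(b[:2]+c)/2; q=r.read_orientation()
    r.move_l([*c,.11],q,.15); print("contact",r.move_l([*c,.02+.048-.019+.001],q,.08,force_limit=10),r.read_tool_pos())
    z0=r.read_tool_pos()[2]
    r.set_gripper(0,70); print("width",r.read_width(),r.read_grip_force())
    r.move_l([*c,z0+.11],q,.15); weigh()
    print(r.read_width())
    zt=.035+.030+(z0-.02)
    r.move_l([*BOOK,z0+.11],q,.15); r.move_l([*BOOK,zt],q,.06); r.hold(.5)
    print(r.read_tool_pos(),r.read_force(),r.read_width(),r.read_clock())
    im,p,T=wrist_look("wF"); im=viewer.capture("scene"); t=viewer.capture("top")
    o=np.zeros((600,800,3),np.uint8); o[:300,:480]=cv2.resize(cv2.imread("pics/wF.png"),(480,300))
    o[300:,:400]=cv2.resize(im[150:270,300:460,::-1],(400,300)); o[300:,400:]=cv2.resize(t[110:260,290:490,::-1],(400,300)); cv2.imwrite("pics/f.png",o)
E
```

```text
[ 0.5913 -0.197   0.095 ] [ 0.5965 -0.198   0.024 ]
contact False [ 0.5928 -0.1984  0.0504]
width 0.02540836184937979 64.16005231690406
weigh mean [-0.2798  0.2222 -5.9096] sd [0.4215 0.4443 0.485 ] t 34.6833
0.024966164006014275
[ 0.685  -0.0055  0.0955] [ 0.4484 -0.5465 -5.9817] 0.024852308103763272 37.9917
```

View pics/f.png

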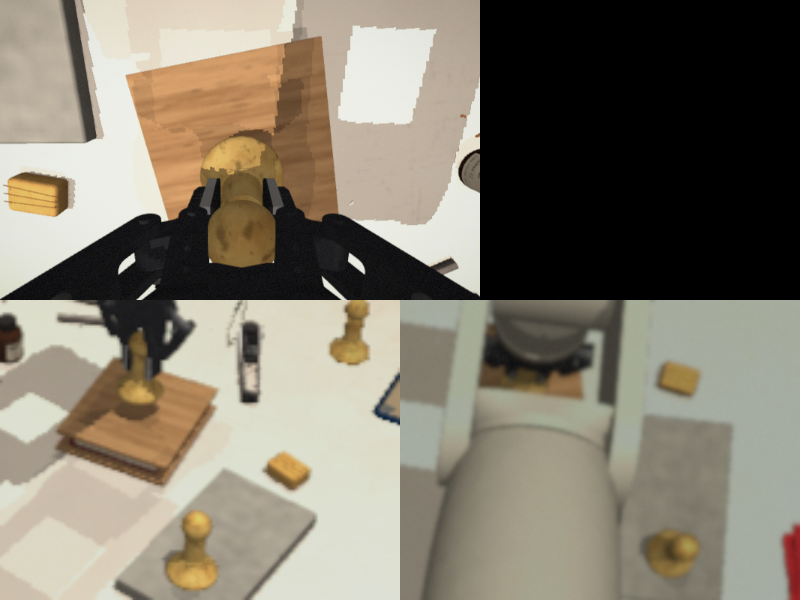

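The heavy weight (about 5.9 N, against 3.4 N for B) hangs upright, ball up, over the middle of the book. B stands on the slab and the wax cake is in place. I'll check the grip is steady, then hand in.

```bash
python3 - <<'E'
from h import *
w0=r.read_width(); g0=viewer.capture("wrist").astype(int); r.hold(1.2); w1=r.read_width(); g1=viewer.capture("wrist")
print(w0,w1,r.read_grip_force(),abs(g1-g0)[200:360,270:370].mean(),r.read_clock())
if abs(w1-w0)<.0002: print(r.close_job())
E
```

```text
0.025335674382682548 0.025138032468818072 65.7393394434348 2.392729166666667 39.4417
the job is handed in; nothing more can be done
None
```

The job is handed in at about 39 s: the heavier weight (about 5.9 N) is held upright, ball up, about 30 mm above the middle of the book. The lighter one (about 3.4 N) stands on the slab, and the bystanders were not touched.

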